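# Press the needle-guide bushing into the sampler's port block

## Task

Take the bronze bushing from the cream stand, start its nose in the bore of the aluminium cartridge on the needle-port block (the bore is a little off the block's centre, so feel for it), and press it steadily fully home until its flange sits flush on the face, never pushing it against the block with more than 40 N. Let go of it, and leave the spare bushings and the loose vials where they are.

Things in the scene. Friction and masses are not known exactly. Their poses are not given: they have to be found in the camera images.
- bushing_mid (a point): Bronze (brass-coloured) bushing, 0.13 to 0.21 kg, upright in the stand. Point on its axis half-way up its 53 mm; z up its axis. From below: sleeve 24 mm wide, 18 mm long, nose tapered from 22 mm over the first 2 mm; flange 36 mm wide, 5 mm thick, its underside the shoulder; hub 26 mm wide, 30 mm tall, to hold it by. Point is 8.5 mm above the shoulder, 3.5 mm above the flange's top.
- bushing: The same bushing; origin on its axis at the bottom of the nose, z up its axis. The nose drops into the bore when within about 1 mm of its centre (a nose just off it dips a little); it goes in 6 mm freely, then meets a tight collar in the bore that it must drive down ahead of it with a steady push of 10 to 14 N, until the shoulder meets the face and it stops hard. It stays by itself. Over 40 N against the block damages it.
- seat (a point): Nominal bore mouth: centre of the dark grey block, at the height of the aluminium cartridge's face, 60 mm above the bench; z up, x and y along the block's sides. The true bore, in the cartridge's middle, is off this point by up to 4 mm along x and up to 4 mm along y, unmeasured: find it by feel or camera. Seated, the bushing's half-way point is 8.5 mm above the face.
- block: Needle-port block, fixed: dark grey base 120 x 120 x 24 mm, a locked two-way adjustment slide (dark plate 84 x 88 mm), and on it the bright aluminium cartridge, 64 x 64 mm, with the bore in its middle: round, upright, 25 mm wide, 26 mm deep, sharp-edged. Origin under the base's middle.
- stand_mid (a point): The cream service stand, fixed to the bench: 76 x 240 mm, 16 mm tall; point at the middle of its top. Its y runs along its length. Three round pockets, 28 mm wide and 10 mm deep, lie at y = -80, 0 and +80 mm; the three bushings stand loosely in them, in any order.
- spare_steel_mid (a point): Spare bushing of bright steel, same flange, hub and height but with a 20 mm sleeve (too thin for the bore); point on its axis, half-way up. Leave it in the stand.
- spare_black_mid (a point): Spare bushing of black plastic, otherwise like the steel one; point on its axis, half-way up. Leave it in the stand.
- vial0_mid (a point): Loose glass vial with a blue cap, 22 mm wide, 44 mm tall; point half-way up. Leave it alone.
- vial1_mid (a point): A second such vial. Leave it alone.
Not all that is in view belongs to the job. What is shaped like the block but red is not meant. There is more than one size of the bushing; the job needs the smaller.

How it is judged:
By the outcome, as a careful person would: the job done as asked, in the order asked, and still so for the second after the job is handed in, with the robot touching nothing.
It also fails if it takes over 72 s, if anything falls off the work surface, if the arm or the gripper's body presses on something with over 40 N, if the wrist force passes 120 N, or if a joint passes its speed limit or range.

## Robot

A 6-joint arm with a two-finger parallel gripper is mounted at the origin on the work surface. World frame = base frame: x ahead of the robot, y to its left, z up, the work surface at z = 0. Lengths are in m, angles in rad, forces in N, time in s.
With the tool pointing down it reaches from about 0.3 to 0.95 m from the base axis. Payload 3.1 kg.
Tool frame: the origin (TCP) lies at the very end of the fingers, on their centre line; the grasp point (between the pads) lies ctrl.grip_point_offset behind it (ctrl.grip_point_offset is the distance from the TCP to the grasp point, in m); z points along the fingers, y is the line along which they close (so a half turn about z gives the same grasp; the last joint's range is limited). The gripper opens to 85 mm and grips with 20 to 120 N. Pads are 22 mm wide; open, the fingers measure 114 mm over their backs; the gripper's body (76 mm by 85 mm) begins 54 mm behind the grasp point. The pads swing forward as they close: fully open they stand 13 mm farther back than shut.
Start: joints at [1.051, 0.308, 1.634, -0, 1.2, -0.07], TCP at [0.272, 0.563, 0.231] pointing down, gripper open.
Joint ranges: [-3.06, 3.06], [-0.79, 1.96], [0.05, 2.63], [-1.19, 4.34], [0.05, 2.64], [-2.94, 2.94]. Speed limits (rad/s): [2.79, 2.79, 3.14, 3.14, 3.14, 3.14].

## Interface

Orientations are given as a unit quaternion [x, y, z, w].
In Python, from station import ctrl gives the robot as it stands. The module is installed in compiled form; this text tells all that it offers.
- The arm moves only by the shell command python3 -m pendant 'ROWS' [FORCE]. ROWS is JSON, a list of rows, each an object with "fingers": the finger opening in mm, from 0 to 85.4; "offset": the shift along the tool's x, y, z in units of 50 mm (1.0 is 50 mm), a list of three; "dr": the turn, a rotation vector about the tool's x, y, z in units of 6 degrees (1.0 is 6 degrees), a list of three. A call has 1 to 5 rows; each row shifts and turns the commanded pose from where the row before left it, along the tool's axes as they then stand; what a row does not reach is not made up. A row lasts 1/10 s, in which the tool goes at most 50 mm and 8.59 degrees, less where a joint would pass 70% of its speed; a pose out of reach is approached as far as the arm can. A call is refused whole if a number of a shift passes 1 or a number of a turn 1, either way. A call with a gripper value outside its range is refused whole. The fingers move at their own pace and stop on an object; FORCE is the grip in N (left out, the last holds). Time passes only in rows, so rows that do not move let the fingers close. It gives the time, the measured TCP pose, the force, the opening and the grip force at its end, in the units of the state.
- ctrl.state(): the state, without advancing time (a new reading comes with each control period).
- ctrl.get_image(name): name is "scene" or "top" or "wrist"; returns a dict with "pixels" (400x640x3 uint8, red, green, blue), "z_map" (400x640 float32, m along the optical axis (not along the pixel's ray), 0 where there is no reading), "camera_matrix" (3x3 intrinsics, pixels), "world_from_camera" (4x4, takes a point from camera to world coordinates). Camera axes: x right, y up, looking along -z (the intrinsics and any distortion apply to the point x, -y, -z); pixel columns grow to the right and rows downward; lengths in m; the calibration is good to about 2 mm. A picture is of the moment at which its call begins.
- ctrl.job_done(): hands the job in; it is judged then, once.
The state is a dict: "t": time; "joints": joint angles; "joint_velocities": joint speeds; "effort": joint torques, N m; "eef_pos": TCP position; "tcp_rot": TCP orientation; "force": force on the tool from outside, world axes, zero at the start; "moment": the same for the moment, N m; "width": opening from 0.0 (shut) to 1.0 (fully open); "gripper_force": force on a finger pad.
Only numpy, scipy, OpenCV 4.12 (cv2) and the standard library are available. Lean on these libraries where they do the work, as an engineer would, in place of code of your own. Each camera call takes 0.05 s, during which the arm holds its last target. There are 200 camera calls.

## Working session

There is one attempt and no reset: what is moved stays moved. The work goes in short steps, Python scripts to look and compute and a shell command to move; the robot and the scene stay as the last step left them, time stands still between calls to the robot, and variables do not carry over. Pictures are saved under pics/ and viewed, at most 10 in all, crops included, and the job is handed in when it is done.

```bash
mkdir -p pics
python3 - <<'E'
from station import ctrl
import cv2,numpy as np
print(ctrl.state(), ctrl.grip_point_offset)
for n in ["scene","top"]:
    d=ctrl.get_image(n); cv2.imwrite(f"pics/{n}0.png",d["pixels"][:,:,::-1]); np.savez(f"{n}0.npz",**d)
    print(n,d["camera_matrix"].tolist(),d["world_from_camera"].round(3).tolist())
E
```

```text
{'t': 0.0, 'joints': array([ 1.05130275e+00,  3.08999183e-01,  1.63520365e+00,  9.15839087e-06,
        1.19972433e+00, -6.97185885e-02]), 'joint_velocities': array([ 0.00149558,  0.00093597, -0.00023953,  0.00074008,  0.00252038,
       -0.00130633]), 'effort': array([-1.04214090e-03, -4.15254915e+01, -2.76661223e+01, -2.01676476e-04,
        1.03570559e-02, -1.27764739e-05]), 'eef_pos': array([0.27134276, 0.56209628, 0.23004258]), 'tcp_rot': array([ 2.22998163e-01,  9.74818166e-01, -1.11572640e-03, -3.43009176e-04]), 'force': array([ 0.43641768,  0.55911488, -0.09428392]), 'moment': array([-0.01508531,  0.03771788, -0.00869399]), 'gripper_force': 0.0, 'width': 0.9987487147890276} 0.0187
scene [[486.42788895251346, 0.0, 311.75090525394376], [0.0, 486.42788895251346, 202.41870890303437], [0.0, 0.0, 1.0]] [[0.62, -0.494, 0.61, 1.09], [0.785, 0.405, -0.469, -0.395], [-0.016, 0.769, 0.639, 0.675], [0.0, 0.0, 0.0, 1.0]]
top [[433.8631453958568, 0.0, 326.4989387734066], [0.0, 433.8631453958568, 203.1225180285115], [0.0, 0.0, 1.0]] [[0.074, 0.976, -0.205, 0.329], [-0.997, 0.073, -0.012, 0.031], [0.003, 0.205, 0.979, 1.141], [0.0, 0.0, 0.0, 1.0]]
```

View pics/scene0.png

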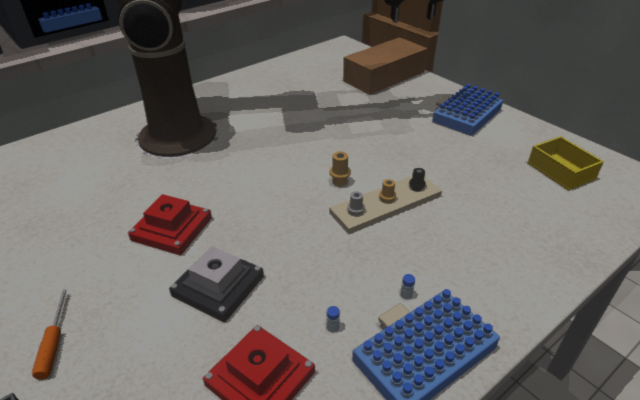

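View pics/top0.png

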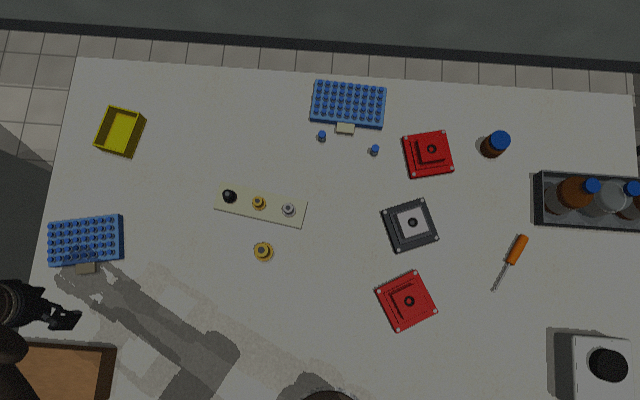

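The top view shows the brass bushing in the cream stand at top (259,202) and scene (388,190). The dark block with the bright cartridge is at top (412,223) and scene (215,268).

Things that could be mistaken for the targets:
- **Bushings:** the loose brass bushing at top (263,251) is the larger size and not in the stand. Steel is at (288,209) and black at (229,196).
- **Blocks:** the red ones at top (428,154) and (407,300) are decoys.

I choose the brass bushing in the stand and the dark grey block.

```bash
cat > h.py <<'E'
import numpy as np, cv2
from scipy.spatial.transform import Rotation as R
def ray(d,uv,z):
    K=d["camera_matrix"];T=d["world_from_camera"]
    uv=np.atleast_2d(uv).astype(float)
    c=np.c_[(uv[:,0]-K[0,2])/K[0,0],-(uv[:,1]-K[1,2])/K[1,1],-np.ones(len(uv))]
    w=c@T[:3,:3].T; o=T[:3,3]
    return o+w*((z-o[2])/w[:,2])[:,None]
def zpt(d,u,v):
    K=d["camera_matrix"];T=d["world_from_camera"];z=d["z_map"][int(v),int(u)]
    return (T@np.array([(u-K[0,2])/K[0,0]*z,-(v-K[1,2])/K[1,1]*z,-z,1]))[:3]
def cloud(d):
    K=d["camera_matrix"];T=d["world_from_camera"];z=d["z_map"].astype(float)
    v,u=np.mgrid[:400,:640]
    P=np.stack([(u-K[0,2])/K[0,0]*z,-(v-K[1,2])/K[1,1]*z,-z],-1)@T[:3,:3].T+T[:3,3]
    P[z==0]=np.nan
    return P
E
python3 - <<'E'
from h import *
for n,roi in [("top",[(205,180,315,270),(370,190,450,260)]),("scene",[(320,140,450,235),(160,240,275,325)])]:
    d=dict(np.load(n+"0.npz")); P=cloud(d); hsv=cv2.cvtColor(d["pixels"],cv2.COLOR_RGB2HSV)
    x0,y0,x1,y1=roi[0]
    m=((hsv[...,0]>10)&(hsv[...,0]<25)&(hsv[...,1]>115)&(hsv[...,2]>50)).astype(np.uint8); mm=np.zeros_like(m); mm[y0:y1,x0:x1]=m[y0:y1,x0:x1]
    k,l,s,c=cv2.connectedComponentsWithStats(mm)
    for i in range(1,k):
        if s[i,4]>25:
            p=P[l==i]; top=p[p[:,2]>np.nanmax(p[:,2])-.008]
            print(n,"brass",s[i],c[i].round(1),"zmax",np.nanmax(p[:,2]).round(4),"mean top",np.nanmean(top,0).round(4),"ray@.059",ray(d,c[i],.059).round(4))
    x0,y0,x1,y1=roi[1]; p=P[y0:y1,x0:x1].reshape(-1,3)
    for lo,hi in [(.018,.03),(.053,.068)]:
        q=p[(p[:,2]>lo)&(p[:,2]<hi)]
        r=cv2.minAreaRect(q[:,:2].astype(np.float32)*1000); print(n,"block z",lo,len(q),q[:,2].mean().round(4),r)
    big=cv2.hconcat([cv2.resize(d["pixels"][b-80:b,a:a+110],None,fx=3.5,fy=3.5,interpolation=cv2.INTER_CUBIC) for a,b in [(roi[0][0],roi[0][3]),(roi[1][0],roi[1][3])]])
    cv2.imwrite(f"pics/crop_{n}.png",big[:,:,::-1])
E
```

```text
top brass [252 196  14  14 119] [258.5 202.9] zmax 0.0663 mean top [0.5482 0.2231 0.0602] ray@.059 [[0.5433 0.2176 0.059 ]]
top brass [254 242  19  19 186] [263.  251.2] zmax 0.0776 mean top [0.424  0.199  0.0725] ray@.059 [[0.422  0.1936 0.059 ]]
top block z 0.018 1058 0.0244 ((521.4240112304688, -175.84506225585938), (119.59559631347656, 121.18476104736328), 22.43621063232422)
top block z 0.053 631 0.0596 ((522.2977294921875, -174.85794067382812), (64.32164764404297, 65.18633270263672), 21.486162185668945)
scene brass [333 152  15  12  85] [339.8 156.8] zmax 0.0749 mean top [0.4293 0.193  0.0714] ray@.059 [[0.4163 0.204  0.059 ]]
scene brass [330 168  20  11  96] [338.7 173.9] zmax 0.0397 mean top [0.4326 0.1834 0.0339] ray@.059 [[0.4633 0.1601 0.059 ]]
scene brass [383 180  12  15  79] [387.8 185.3] zmax 0.0609 mean top [0.5539 0.2179 0.0579] ray@.059 [[0.5578 0.2123 0.059 ]]
scene brass [380 191  15  11  80] [386.4 196.3] zmax 0.0393 mean top [0.5536 0.2099 0.0345] ray@.059 [[0.5814 0.1845 0.059 ]]
scene block z 0.018 1664 0.0238 ((481.65533447265625, -195.66156005859375), (216.94091796875, 120.82237243652344), 22.025287628173828)
scene block z 0.053 1121 0.0591 ((524.8690185546875, -176.36611938476562), (65.88011169433594, 66.74108123779297), 22.105667114257812)
```

View pics/crop_top.png

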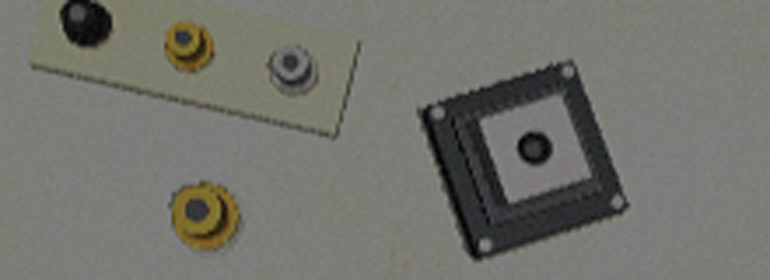

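The crop confirms it: brass bushing in the middle pocket, black and steel on either side, bigger brass one loose on the bench. The grey block's silver cartridge has its bore at crop (535,148). Next I work out the stand's yaw and the first move.

```bash
cat >> h.py <<'E'
def plan(st,target,yaw=None):
    """shift in tool axes (units of 50 mm) from the state to target TCP, and turn about tool z (units 6 deg) so that tool y lies along world yaw (mod pi)"""
    r=R.from_quat(st["tcp_rot"]); m=r.as_matrix()
    print("TCP",st["eef_pos"].round(4),"tilt deg",np.degrees(np.arccos(-m[2,2])).round(2),"y yaw",np.degrees(np.arctan2(m[1,1],m[0,1])).round(2),"F",st["force"].round(2),"w",round(st["width"],3),"t",round(st["t"],2))
    print("offset units",(m.T@(np.array(target)-st["eef_pos"])/.05).round(3))
    if yaw is not None:
        e=(yaw-np.degrees(np.arctan2(m[1,1],m[0,1]))+90)%180-90
        print("turn about tool z units",round(-e/6,3), "j6",st["joints"][5].round(3))
E
python3 - <<'E'
from h import *; from station import ctrl
for n in ["top","scene"]:
    d=dict(np.load(n+"0.npz"));P=cloud(d);p=P.reshape(-1,3)
    q=p[(p[:,2]>.010)&(p[:,2]<.023)&(abs(p[:,0]-.55)<.17)&(abs(p[:,1]-.21)<.17)]
    hsv=cv2.cvtColor(d["pixels"],cv2.COLOR_RGB2HSV).reshape(-1,3)
    print(n,cv2.minAreaRect(q[:,:2].astype(np.float32)*1000),len(q))
st=ctrl.state()
w=ctrl.get_image("wrist")
m=R.from_quat(st["tcp_rot"]).as_matrix()
print("cam in tool",(m.T@(w["world_from_camera"][:3,3]-st["eef_pos"])).round(4),(m.T@w["world_from_camera"][:3,:3]).round(3).tolist(),w["camera_matrix"].round(1).tolist())
print(m.round(3).tolist())
plan(st,[.549,.220,.16])
E
```

```text
top ((548.2646484375, 221.39572143554688), (241.0247802734375, 76.965087890625), 81.21307373046875) 2097
scene ((511.4034118652344, 225.61447143554688), (243.4446258544922, 160.4588623046875), 80.86882019042969) 2124
cam in tool [ 0.0756 -0.001  -0.143 ] [[-0.0, 0.954, 0.299], [1.0, 0.001, -0.0], [-0.0, 0.299, -0.954]] [[342.4, 0.0, 329.5], [0.0, 342.4, 203.7], [0.0, 0.0, 1.0]]
[[-0.901, 0.435, -0.001], [0.435, 0.901, -0.002], [0.0, -0.002, -1.0]]
TCP [0.2714 0.5621 0.2302] tilt deg 0.12 y yaw 64.23 F [-0.29 -0.09 -0.59] w 1.0 t 0.1
offset units [-7.976 -3.745  1.41 ]
```

```bash
python3 -m pendant '[{"fingers":85,"offset":[-0.8,-0.37,0.14],"dr":[0,0,0]},{"fingers":85,"offset":[-0.8,-0.37,0.14],"dr":[0,0,0]},{"fingers":85,"offset":[-0.8,-0.37,0.14],"dr":[0,0,0]},{"fingers":85,"offset":[-0.8,-0.37,0.14],"dr":[0,0,0]},{"fingers":85,"offset":[-0.8,-0.37,0.14],"dr":[0,0,0]}]' 80
python3 -m pendant '[{"fingers":85,"offset":[-0.8,-0.37,0.14],"dr":[0,0,0]},{"fingers":85,"offset":[-0.8,-0.37,0.14],"dr":[0,0,0]},{"fingers":85,"offset":[-0.8,-0.37,0.14],"dr":[0,0,0]},{"fingers":85,"offset":[-0.8,-0.37,0.14],"dr":[0,0,0]},{"fingers":85,"offset":[-0.8,-0.37,0.14],"dr":[0,0,0]}]'
python3 -m pendant '[{"fingers":85,"offset":[0,0,0],"dr":[0,0,1]},{"fingers":85,"offset":[0,0,0],"dr":[0,0,1]},{"fingers":85,"offset":[0,0,0],"dr":[0,0,1]},{"fingers":85,"offset":[0,0,0],"dr":[0,0,1]},{"fingers":85,"offset":[0,0,0],"dr":[0,0,1]}]'
python3 -m pendant '[{"fingers":85,"offset":[0,0,0],"dr":[0,0,1]},{"fingers":85,"offset":[0,0,0],"dr":[0,0,1]},{"fingers":85,"offset":[0,0,0],"dr":[0,0,1]},{"fingers":85,"offset":[0,0,0],"dr":[0,0,1]},{"fingers":85,"offset":[0,0,0],"dr":[0,0,1]}]'
python3 -m pendant '[{"fingers":85,"offset":[0,0,0],"dr":[0,0,1]},{"fingers":85,"offset":[0,0,0],"dr":[0,0,1]},{"fingers":85,"offset":[0,0,0],"dr":[0,0,0.2]},{"fingers":85,"offset":[0,0,0],"dr":[0,0,0]},{"fingers":85,"offset":[0,0,0],"dr":[0,0,0]}]'
cat > brass.py <<'E'
from h import *; from station import ctrl; import sys
st=ctrl.state(); d=ctrl.get_image("wrist"); np.savez("w.npz",**d); cv2.imwrite(f"pics/{sys.argv[1]}.png",d["pixels"][:,:,::-1])
P=cloud(d); hsv=cv2.cvtColor(d["pixels"],cv2.COLOR_RGB2HSV)
m=((hsv[...,0]>10)&(hsv[...,0]<27)&(hsv[...,1]>110)&(hsv[...,2]>40)).astype(np.uint8)
k,l,s,c=cv2.connectedComponentsWithStats(m)
for i in range(1,k):
    if s[i,4]>150:
        p=P[l==i]; top=(l==i)&(P[...,2]>np.nanmax(p[:,2])-.004)
        v,u=np.nonzero(top); ct=cv2.findContours(top.astype(np.uint8),cv2.RETR_EXTERNAL,cv2.CHAIN_APPROX_NONE)[0]; ct=max(ct,key=len)
        (cx,cy),ra=cv2.minEnclosingCircle(ct); print("brass",s[i],c[i].round(1),"zmax",np.nanmax(p[:,2]).round(4),"ctr",cx,cy,ra,"ray@.059",ray(d,[[cx,cy],[cx+ra,cy]],.059).round(4).tolist())
plan(st,[.549,.220,.031],-8.8)
E
python3 brass.py wrist1
```

```text
t: 0.65
eef_pos: [0.4123, 0.391, 0.1957]
tcp_rot: [0.223, 0.975, -0.0, -0.0]
force: [-0.2, -0.3, 0.2]
width: 0.995
gripper_force: 0.0
t: 1.15
eef_pos: [0.5522, 0.2207, 0.1608]
tcp_rot: [0.223, 0.975, -0.0, -0.0]
force: [0.4, 0.5, 0.7]
width: 0.994
gripper_force: 0.0
t: 1.65
eef_pos: [0.5513, 0.2221, 0.1608]
tcp_rot: [0.47, 0.883, -0.0, -0.0]
force: [0.5, 0.4, -0.1]
width: 0.995
gripper_force: 0.0
t: 2.15
eef_pos: [0.5512, 0.2222, 0.1608]
tcp_rot: [0.682, 0.731, -0.0, -0.0]
force: [-0.8, 0.2, 0.1]
width: 0.992
gripper_force: 0.0
t: 2.65
eef_pos: [0.5514, 0.2223, 0.1611]
tcp_rot: [0.76, 0.65, -0.0, -0.0]
force: [-1.1, -0.4, 0.2]
width: 0.993
gripper_force: 0.0
brass [ 307  172   42   48 1376] [327.5 193.8] zmax 0.0614 ctr 327.35260009765625 203.07171630859375 16.903079986572266 ray@.059 [[0.5502, 0.2215, 0.059], [0.5627, 0.2195, 0.059]]
brass [ 146  215   74   71 3194] [184.5 247.6] zmax 0.0746 ctr 168.72727966308594 264.0454406738281 23.79436683654785 ray@.059 [[0.4179, 0.191, 0.059], [0.4365, 0.188, 0.059]]
TCP [0.5514 0.2223 0.1611] tilt deg 0.02 y yaw -8.89 F [-1.11 -0.39  0.17] w 0.993 t 2.65
offset units [-0.052 -0.04   2.602]
turn about tool z units -0.015 j6 0.465
```

View pics/wrist1.png

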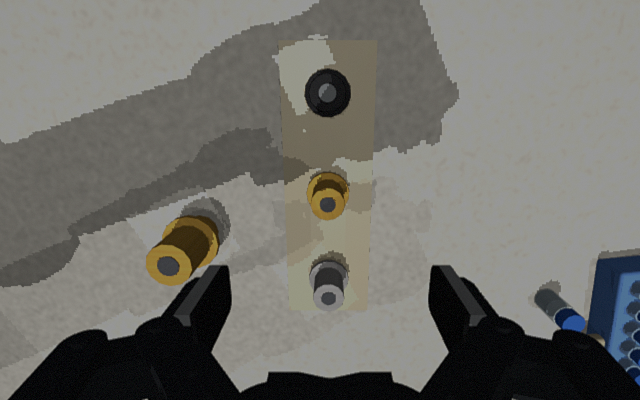

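The wrist view shows the black, brass and steel bushings in the stand at (328,92), (328,203) and (328,298), with the large loose one at (168,264). The brass one sits between the open fingers, and its 12.5 mm measured radius matches the 26 mm hub. I descend and grip.

```bash
python3 -m pendant '[{"fingers":85,"offset":[-0.02,-0.02,0.6],"dr":[0,0,0]},{"fingers":85,"offset":[0,0,0.6],"dr":[0,0,0]},{"fingers":85,"offset":[0,0,0.6],"dr":[0,0,0]},{"fingers":85,"offset":[0,0,0.6],"dr":[0,0,0]},{"fingers":85,"offset":[0,0,0.2],"dr":[0,0,0]}]' 80
python3 -m pendant '[{"fingers":20,"offset":[0,0,0],"dr":[0,0,0]},{"fingers":20,"offset":[0,0,0],"dr":[0,0,0]},{"fingers":20,"offset":[0,0,0],"dr":[0,0,0]},{"fingers":20,"offset":[0,0,0],"dr":[0,0,0]},{"fingers":20,"offset":[0,0,0],"dr":[0,0,0]}]' 80
python3 -m pendant '[{"fingers":20,"offset":[0,0,0],"dr":[0,0,0]},{"fingers":20,"offset":[0,0,0],"dr":[0,0,0]},{"fingers":20,"offset":[0,0,0],"dr":[0,0,0]},{"fingers":20,"offset":[0,0,0],"dr":[0,0,0]},{"fingers":20,"offset":[0,0,0],"dr":[0,0,0]}]' 80
```

```text
t: 3.2
eef_pos: [0.5476, 0.2205, 0.0279]
tcp_rot: [0.76, 0.65, -0.003, -0.001]
force: [-0.2, -0.6, -0.7]
width: 0.996
gripper_force: 0.0
t: 3.7
eef_pos: [0.5516, 0.222, 0.0332]
tcp_rot: [0.76, 0.65, 0.001, 0.0]
force: [-0.4, -1.1, 6.1]
width: 0.279
gripper_force: 78.0
t: 4.2
eef_pos: [0.5517, 0.222, 0.0332]
tcp_rot: [0.76, 0.65, 0.001, 0.001]
force: [-0.8, 0.8, 6.7]
width: 0.277
gripper_force: 78.1
```

```bash
python3 -m pendant '[{"fingers":20,"offset":[0,0,-0.1],"dr":[0,0,0]},{"fingers":20,"offset":[0,0,-0.3],"dr":[0,0,0]},{"fingers":20,"offset":[0,0,-0.6],"dr":[0,0,0]},{"fingers":20,"offset":[0,0,-0.6],"dr":[0,0,0]},{"fingers":20,"offset":[0,0,-0.6],"dr":[0,0,0]}]'
python3 -m pendant '[{"fingers":20,"offset":[0,0,-0.2],"dr":[0,0,0]},{"fingers":20,"offset":[0,0,0],"dr":[0,0,0]},{"fingers":20,"offset":[0,0,0],"dr":[0,0,0]}]'
python3 - <<'E'
from h import *; from station import ctrl
st=ctrl.state(); plan(st,[.523,-.176,.16],22)
for n in ["wrist","scene"]:
    d=ctrl.get_image(n); np.savez(n+"2.npz",**d)
    if n=="wrist": a=cv2.resize(d["pixels"][150:400,180:480],None,fx=1.6,fy=1.6)
    else: b=cv2.resize(d["pixels"][90:230,310:460],(400,400))
cv2.imwrite("pics/held.png",cv2.hconcat([cv2.resize(a,(399,400)),b])[:,:,::-1])
E
```

```text
t: 4.7
eef_pos: [0.55, 0.2213, 0.1428]
tcp_rot: [0.76, 0.65, -0.0, -0.0]
force: [0.6, -0.6, -1.5]
width: 0.282
gripper_force: 78.4
t: 5.0
eef_pos: [0.5494, 0.2212, 0.1502]
tcp_rot: [0.76, 0.65, -0.001, -0.0]
force: [0.5, 0.5, -2.8]
width: 0.277
gripper_force: 78.4
TCP [0.5494 0.2212 0.1502] tilt deg 0.11 y yaw -8.97 F [ 0.5   0.46 -2.77] w 0.277 t 5.0
offset units [-7.928  0.717 -0.189]
turn about tool z units -5.162 j6 0.466
```

View pics/held.png

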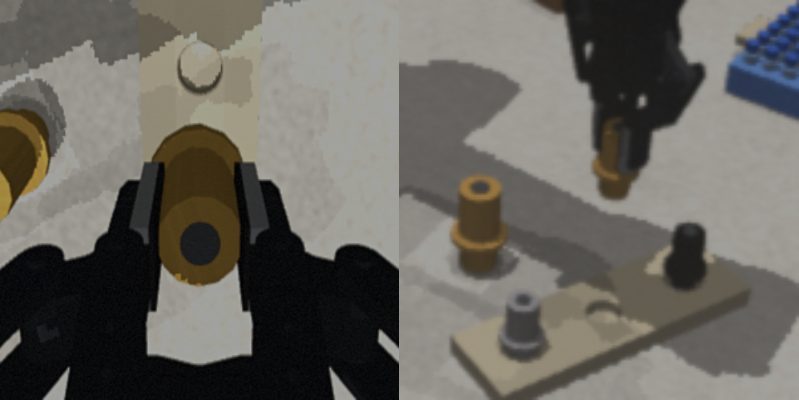

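The brass bushing is held upright at (200,245) in the left half, with its pocket empty and the spares untouched. I carry it over the block.

```bash
python3 -m pendant '[{"fingers":20,"offset":[-0.4,0.03,-0.05],"dr":[0,0,0]},{"fingers":20,"offset":[-0.79,0.07,-0.05],"dr":[0,0,0]},{"fingers":20,"offset":[-0.79,0.07,0],"dr":[0,0,0]},{"fingers":20,"offset":[-0.79,0.07,0],"dr":[0,0,0]},{"fingers":20,"offset":[-0.79,0.07,0],"dr":[0,0,0]}]'
python3 -m pendant '[{"fingers":20,"offset":[-0.79,0.07,0],"dr":[0,0,0]},{"fingers":20,"offset":[-0.79,0.07,0],"dr":[0,0,0]},{"fingers":20,"offset":[-0.79,0.07,0],"dr":[0,0,0]},{"fingers":20,"offset":[-0.79,0.07,0],"dr":[0,0,0]},{"fingers":20,"offset":[-0.79,0.07,0],"dr":[0,0,0]}]'
python3 -m pendant '[{"fingers":20,"offset":[-0.4,0.03,-0.05],"dr":[0,0,0]},{"fingers":20,"offset":[0,0,0],"dr":[0,0,0]},{"fingers":20,"offset":[0,0,0],"dr":[0,0,0]}]'
cat > bore.py <<'E'
from h import *; from station import ctrl; import sys
def bore(n,d,roi):
    x0,y0,x1,y1=roi; g=cv2.cvtColor(d["pixels"],cv2.COLOR_RGB2GRAY); P=cloud(d)
    sc=4; sub=cv2.resize(g[y0:y1,x0:x1],None,fx=sc,fy=sc,interpolation=cv2.INTER_CUBIC)
    t,b=cv2.threshold(sub,0,255,cv2.THRESH_OTSU)
    cs,hi=cv2.findContours(b,cv2.RETR_CCOMP,cv2.CHAIN_APPROX_NONE)
    for c,h in zip(cs,hi[0]):
        if len(c)<25 or cv2.contourArea(c)<60: continue
        uv=(c[:,0,:]+.5)/sc-.5+[x0,y0]
        w=ray(d,uv,.060)[:,:2]*1000
        e=cv2.fitEllipse(w.astype(np.float32)); r=cv2.minAreaRect(w.astype(np.float32))
        if 15<max(r[1])<90: print(n,"hole" if h[3]>=0 else "outer","ellipse",np.round(e[0],1),np.round(e[1],1),"rect",np.round(r[0],1),np.round(r[1],1),round(r[2],1),"uv",uv.mean(0).round(1))
if __name__=="__main__":
    bore("top",dict(np.load("top0.npz")),(385,200,440,250)); bore("scene",dict(np.load("scene0.npz")),(180,245,250,295))
    st=ctrl.state(); d=ctrl.get_image("wrist"); np.savez("w3.npz",**d); cv2.imwrite("pics/wrist3.png",d["pixels"][:,:,::-1])
    plan(st,[.523,-.176,.1])
    bore("wrist",d,(240,110,420,260))
E
python3 bore.py
```

```text
t: 5.6
eef_pos: [0.5364, 0.0419, 0.1544]
tcp_rot: [0.76, 0.65, -0.001, -0.001]
force: [0.7, -0.4, -0.4]
width: 0.278
gripper_force: 78.4
t: 6.1
eef_pos: [0.5229, -0.1557, 0.1544]
tcp_rot: [0.76, 0.65, -0.001, -0.002]
force: [0.1, 0.3, -2.1]
width: 0.28
gripper_force: 78.4
t: 6.4
eef_pos: [0.5217, -0.1742, 0.1572]
tcp_rot: [0.761, 0.649, -0.0, -0.002]
force: [0.5, 0.8, -2.6]
width: 0.282
gripper_force: 78.4
top outer ellipse [ 466.6 -225.8] [20.3 82.8] rect [ 469.5 -210.1] [26.3 70. ] 4.2 uv [427.9 246.4]
top outer ellipse [ 463.4 -114.5] [15.3 59.5] rect [ 474.3 -116.2] [50.3 18.1] 2.7 uv [386.8 240.8]
top outer ellipse [ 523.4 -175.2] [75.  75.7] rect [ 523.4 -175.1] [65.8 64.9] 22.2 uv [412.5 221.9]
top hole ellipse [ 523.2 -174.9] [25.8 26.2] rect [ 523.2 -174.9] [25.5 26.2] 48.3 uv [412.3 221.9]
top outer ellipse [ 568.5 -121.3] [18.5 86.3] rect [ 566.8 -138.4] [22.8 71.5] 4.3 uv [396.7 202.1]
scene hole ellipse [ 525.6 -176.7] [25.4 25.8] rect [ 525.5 -176.6] [25.9 25.4] 2.6 uv [214.1 263.8]
TCP [ 0.5217 -0.1742  0.1572] tilt deg 0.19 y yaw -9.05 F [ 0.5   0.79 -2.63] w 0.282 t 6.4
offset units [-0.032  0.034  1.144]
wrist outer ellipse [ 569.8 -212.4] [35.2 46.2] rect [ 564.4 -207.7] [40.5 41.7] 85.4 uv [400.7 240.8]
wrist outer ellipse [ 464.3 -189.7] [33.5 66.6] rect [ 471.3 -182.1] [61.7 37. ] 76.5 uv [255.3 229.4]
wrist outer ellipse [ 526.5 -172.1] [59.3 77.5] rect [ 523.9 -176.9] [64.8 64.8] 22.3 uv [332.6 198.7]
wrist outer ellipse [ 579.  -135.6] [27.8 76.5] rect [ 586.3 -142.1] [29.9 76.1] 22.2 uv [403.7 145.7]
wrist outer ellipse [ 486.4 -113.9] [28.3 72.8] rect [ 491.  -107.7] [72.1 30.9] 22.5 uv [272.2 128.1]
```

View pics/wrist3.png

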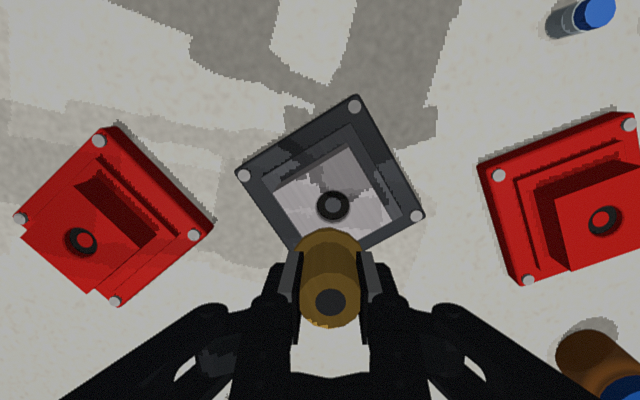

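The wrist view shows the bore at (333,207), clear of the held bushing, whose hub top is at (330,302). Red decoys lie on both sides. I measure the bore relative to the held hub in this one view.

```bash
cat > rel.py <<'E'
from h import *; from station import ctrl
d=dict(np.load("w3.npz")); st=ctrl.state(); g=cv2.cvtColor(d["pixels"],cv2.COLOR_RGB2GRAY); hsv=cv2.cvtColor(d["pixels"],cv2.COLOR_RGB2HSV)
sub=cv2.resize(g[182:230,306:362],None,fx=4,fy=4,interpolation=cv2.INTER_CUBIC)
_,b=cv2.threshold(sub,0,255,cv2.THRESH_OTSU+cv2.THRESH_BINARY_INV)
for c in cv2.findContours(b,cv2.RETR_EXTERNAL,cv2.CHAIN_APPROX_NONE)[0]:
    if cv2.contourArea(c)>800:
        w=ray(d,(c[:,0]+.5)/4-.5+[306,182],.06)[:,:2]*1e3; print("bore",*[np.round(q,1) for q in cv2.fitEllipse(w.astype(np.float32))])
# hub top: chamfer/hole on it
z=st["eef_pos"][2]+.026
sub=cv2.resize(g[284:322,308:352],None,fx=4,fy=4,interpolation=cv2.INTER_CUBIC)
s2=cv2.resize(hsv[284:322,308:352,1],None,fx=4,fy=4,interpolation=cv2.INTER_CUBIC)
_,b=cv2.threshold(s2,0,255,cv2.THRESH_OTSU+cv2.THRESH_BINARY_INV)
for c in cv2.findContours(b,cv2.RETR_LIST,cv2.CHAIN_APPROX_NONE)[0]:
    if cv2.contourArea(c)>800:
        w=ray(d,(c[:,0]+.5)/4-.5+[308,284],z)[:,:2]*1e3; e=cv2.fitEllipse(w.astype(np.float32)); print("hubhole",*[np.round(q,1) for q in e])
print(st["eef_pos"].round(4)); P=cloud(d); print("hub z",P[292:296,326:334,2].mean(), P[318:323,326:334,2].mean())
E
python3 rel.py
```

```text
bore [ 524.9 -174.5] [28.3 29.1] 72.5
hubhole [ 522.1 -176.3] [11.8 12.1] 148.9
[ 0.5219 -0.1736  0.1574]
hub z 0.18403226011163754 0.18360086334953155
```

```bash
python3 -m pendant '[{"fingers":20,"offset":[0.02,0.054,0.4],"dr":[0,0,0]},{"fingers":20,"offset":[0,0,0.4],"dr":[0,0,0]},{"fingers":20,"offset":[0,0,0.4],"dr":[0,0,0]},{"fingers":20,"offset":[0,0,0],"dr":[0,0,0]},{"fingers":20,"offset":[0,0,0],"dr":[0,0,0]}]'
python3 -m pendant '[{"fingers":20,"offset":[0,0,0.1],"dr":[0,0,0]},{"fingers":20,"offset":[0,0,0],"dr":[0,0,0]},{"fingers":20,"offset":[0,0,0],"dr":[0,0,0]}]'
python3 -m pendant '[{"fingers":20,"offset":[0,0,0.04],"dr":[0,0,0]},{"fingers":20,"offset":[0,0,0.04],"dr":[0,0,0]},{"fingers":20,"offset":[0,0,0],"dr":[0,0,0]}]'
python3 - <<'E'
from h import *; from station import ctrl
plan(ctrl.state(),[.523,-.176,.087])
d=ctrl.get_image("wrist"); np.savez("w4.npz",**d); b=ctrl.get_image("scene")["pixels"][190:320,150:280]
cv2.imwrite("pics/low.png",cv2.hconcat([cv2.resize(d["pixels"][120:380,200:460],(400,400)),cv2.resize(b,(400,400),interpolation=cv2.INTER_CUBIC)])[:,:,::-1])
E
```

```text
t: 6.95
eef_pos: [0.5252, -0.1726, 0.0982]
tcp_rot: [0.76, 0.65, -0.0, -0.001]
force: [-0.5, -0.7, -1.9]
width: 0.279
gripper_force: 78.5
t: 7.25
eef_pos: [0.5261, -0.1741, 0.0945]
tcp_rot: [0.76, 0.65, 0.0, 0.001]
force: [0.7, -0.4, -1.8]
width: 0.282
gripper_force: 78.5
t: 7.55
eef_pos: [0.5254, -0.174, 0.0896]
tcp_rot: [0.76, 0.65, -0.0, -0.0]
force: [-0.7, 0.4, -1.7]
width: 0.277
gripper_force: 78.5
TCP [ 0.5254 -0.174   0.0896] tilt deg 0.03 y yaw -8.98 F [-0.69  0.41 -1.73] w 0.277 t 7.55
offset units [-0.047 -0.04   0.051]
```

View pics/low.png

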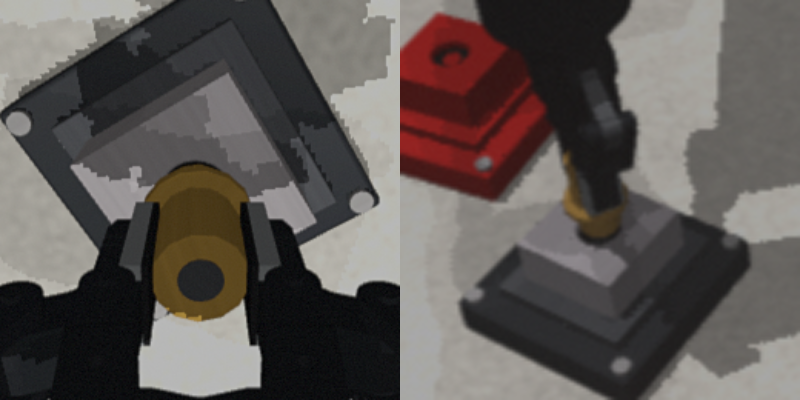

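The nose is just above the face, and the bore arc shows at (192,162), slightly left (tool −y) of the flange axis near (197). I shift 1 mm to −y and feel down.

```bash
python3 -m pendant '[{"fingers":20,"offset":[0,-0.02,0.03],"dr":[0,0,0]},{"fingers":20,"offset":[0,0,0.03],"dr":[0,0,0]},{"fingers":20,"offset":[0,0,0],"dr":[0,0,0]},{"fingers":20,"offset":[0,0,0],"dr":[0,0,0]}]'
python3 -m pendant '[{"fingers":20,"offset":[0,0,0.03],"dr":[0,0,0]},{"fingers":20,"offset":[0,0,0.03],"dr":[0,0,0]},{"fingers":20,"offset":[0,0,0],"dr":[0,0,0]},{"fingers":20,"offset":[0,0,0],"dr":[0,0,0]}]'
```

```text
t: 8.05
eef_pos: [0.5246, -0.1739, 0.0868]
tcp_rot: [0.76, 0.65, -0.0, -0.0]
force: [-0.4, 0.5, -1.6]
width: 0.282
gripper_force: 78.6
t: 8.45
eef_pos: [0.5249, -0.1742, 0.0836]
tcp_rot: [0.76, 0.65, 0.0, 0.0]
force: [0.6, -1.5, -2.4]
width: 0.282
gripper_force: 78.8
```

```bash
python3 -m pendant '[{"fingers":20,"offset":[0,0,0.03],"dr":[0,0,0]},{"fingers":20,"offset":[0,0,0],"dr":[0,0,0]},{"fingers":20,"offset":[0,0,0],"dr":[0,0,0]}]'
python3 -m pendant '[{"fingers":20,"offset":[0,0,0.03],"dr":[0,0,0]},{"fingers":20,"offset":[0,0,0],"dr":[0,0,0]},{"fingers":20,"offset":[0,0,0],"dr":[0,0,0]}]'
```

```text
t: 8.75
eef_pos: [0.5249, -0.1741, 0.0823]
tcp_rot: [0.76, 0.65, 0.0, 0.0]
force: [1.3, -1.6, -2.0]
width: 0.279
gripper_force: 78.7
t: 9.05
eef_pos: [0.525, -0.1741, 0.0812]
tcp_rot: [0.76, 0.65, 0.0, 0.0]
force: [0.7, -2.6, 1.6]
width: 0.282
gripper_force: 79.1
```

Lateral force builds with depth, so the nose is in the bore and the collar is near. I ease 1 mm toward −y and press on.

```bash
python3 -m pendant '[{"fingers":20,"offset":[-0.02,0.004,0.02],"dr":[0,0,0]},{"fingers":20,"offset":[0,0,0.02],"dr":[0,0,0]},{"fingers":20,"offset":[0,0,0],"dr":[0,0,0]},{"fingers":20,"offset":[0,0,0],"dr":[0,0,0]}]' 110
python3 -m pendant '[{"fingers":20,"offset":[0,0,0.02],"dr":[0,0,0]},{"fingers":20,"offset":[0,0,0.02],"dr":[0,0,0]},{"fingers":20,"offset":[0,0,0],"dr":[0,0,0]},{"fingers":20,"offset":[0,0,0],"dr":[0,0,0]}]'
```

```text
t: 9.45
eef_pos: [0.525, -0.1744, 0.0803]
tcp_rot: [0.76, 0.65, 0.0, -0.0]
force: [-2.4, -0.2, 9.8]
width: 0.273
gripper_force: 107.3
t: 9.85
eef_pos: [0.525, -0.1744, 0.0784]
tcp_rot: [0.76, 0.65, 0.0, -0.0]
force: [-2.1, 0.5, 10.6]
width: 0.272
gripper_force: 107.4
```

The collar is moving at about 12 N. I press steadily.

```bash
python3 -m pendant '[{"fingers":20,"offset":[0,0,0.02],"dr":[0,0,0]},{"fingers":20,"offset":[0,0,0.02],"dr":[0,0,0]},{"fingers":20,"offset":[0,0,0.02],"dr":[0,0,0]},{"fingers":20,"offset":[0,0,0.02],"dr":[0,0,0]},{"fingers":20,"offset":[0,0,0.02],"dr":[0,0,0]}]'
python3 -m pendant '[{"fingers":20,"offset":[0,0,0.02],"dr":[0,0,0]},{"fingers":20,"offset":[0,0,0.02],"dr":[0,0,0]},{"fingers":20,"offset":[0,0,0],"dr":[0,0,0]}]'
python3 -m pendant '[{"fingers":20,"offset":[0,0,0.02],"dr":[0,0,0]},{"fingers":20,"offset":[0,0,0.02],"dr":[0,0,0]},{"fingers":20,"offset":[0,0,0],"dr":[0,0,0]}]'
```

```text
t: 10.35
eef_pos: [0.525, -0.1745, 0.0736]
tcp_rot: [0.76, 0.65, 0.0, -0.0]
force: [-2.7, 0.1, 11.7]
width: 0.273
gripper_force: 107.5
t: 10.65
eef_pos: [0.525, -0.1745, 0.0715]
tcp_rot: [0.76, 0.65, 0.0, -0.0]
force: [-2.6, 0.2, 10.6]
width: 0.272
gripper_force: 107.4
t: 10.95
eef_pos: [0.525, -0.1745, 0.0695]
tcp_rot: [0.76, 0.65, 0.0, -0.0]
force: [-2.3, 0.1, 9.8]
width: 0.275
gripper_force: 107.5
```

```bash
python3 -m pendant '[{"fingers":20,"offset":[0,0,0.02],"dr":[0,0,0]},{"fingers":20,"offset":[0,0,0],"dr":[0,0,0]}]'
python3 -m pendant '[{"fingers":20,"offset":[0,0,0.02],"dr":[0,0,0]},{"fingers":20,"offset":[0,0,0],"dr":[0,0,0]}]'
python3 -m pendant '[{"fingers":20,"offset":[0,0,0.02],"dr":[0,0,0]},{"fingers":20,"offset":[0,0,0],"dr":[0,0,0]}]'
```

```text
t: 11.15
eef_pos: [0.525, -0.1745, 0.0693]
tcp_rot: [0.76, 0.65, 0.0, -0.0]
force: [-5.7, 0.6, 16.4]
width: 0.276
gripper_force: 107.9
t: 11.35
eef_pos: [0.5251, -0.1745, 0.0692]
tcp_rot: [0.76, 0.65, 0.0, -0.001]
force: [-6.7, 1.4, 21.3]
width: 0.269
gripper_force: 108.5
t: 11.55
eef_pos: [0.5252, -0.1746, 0.0692]
tcp_rot: [0.76, 0.65, 0.0, -0.001]
force: [-8.6, 2.5, 26.0]
width: 0.27
gripper_force: 109.2
```

Hard stop at TCP z = 0.0692, exactly the predicted seated height. I unload, release and retreat.

```bash
python3 -m pendant '[{"fingers":20,"offset":[0,0,-0.04],"dr":[0,0,0]},{"fingers":20,"offset":[0,0,-0.04],"dr":[0,0,0]},{"fingers":20,"offset":[0,0,0],"dr":[0,0,0]}]'
python3 -m pendant '[{"fingers":50,"offset":[0,0,0],"dr":[0,0,0]},{"fingers":60,"offset":[0,0,0],"dr":[0,0,0]},{"fingers":70,"offset":[0,0,0],"dr":[0,0,0]},{"fingers":85,"offset":[0,0,0],"dr":[0,0,0]},{"fingers":85,"offset":[0,0,0],"dr":[0,0,0]}]' 20
python3 -m pendant '[{"fingers":85,"offset":[0,0,-0.1],"dr":[0,0,0]},{"fingers":85,"offset":[0,0,-0.4],"dr":[0,0,0]},{"fingers":85,"offset":[0,0,-0.6],"dr":[0,0,0]},{"fingers":85,"offset":[0,0,-0.6],"dr":[0,0,0]},{"fingers":85,"offset":[0,0,-0.3],"dr":[0,0,0]}]'
python3 -m pendant '[{"fingers":85,"offset":[0,0,0],"dr":[0,0,0]},{"fingers":85,"offset":[0,0,0],"dr":[0,0,0]}]'
python3 - <<'E'
from h import *; from station import ctrl
plan(ctrl.state(),[.525,-.1745,.0692])
d=ctrl.get_image("wrist"); P=cloud(d); hsv=cv2.cvtColor(d["pixels"],cv2.COLOR_RGB2HSV)
m=(hsv[...,0]>10)&(hsv[...,0]<27)&(hsv[...,1]>110)&(hsv[...,2]>40)&(np.hypot(P[...,0]-.525,P[...,1]+.1755)<.03)
z=P[m][:,2]; print("brass z: top",np.percentile(z,98).round(4),"hist",np.histogram(z,bins=np.arange(.05,.105,.005)))
b=ctrl.get_image("scene")["pixels"][150:330,130:430]
cv2.imwrite("pics/final.png",cv2.hconcat([cv2.resize(d["pixels"][120:360,200:440],(320,320)),cv2.resize(b,(480,320),interpolation=cv2.INTER_CUBIC)])[:,:,::-1])
E
```

```text
t: 11.85
eef_pos: [0.5249, -0.1745, 0.0694]
tcp_rot: [0.76, 0.65, 0.0, -0.0]
force: [-1.9, -0.3, 7.7]
width: 0.272
gripper_force: 107.9
t: 12.35
eef_pos: [0.5244, -0.1747, 0.0684]
tcp_rot: [0.76, 0.65, -0.0, -0.0]
force: [-0.2, -0.0, 0.4]
width: 0.994
gripper_force: 0.0
t: 12.85
eef_pos: [0.5264, -0.1756, 0.1721]
tcp_rot: [0.76, 0.65, 0.001, 0.002]
force: [0.9, 0.2, -0.3]
width: 0.998
gripper_force: 0.0
t: 13.05
eef_pos: [0.5242, -0.1747, 0.1683]
tcp_rot: [0.76, 0.65, -0.0, -0.0]
force: [-0.8, -0.5, -0.2]
width: 0.992
gripper_force: 0.0
TCP [ 0.5242 -0.1747  0.1683] tilt deg 0.04 y yaw -8.97 F [-0.78 -0.5  -0.22] w 0.992 t 13.05
offset units [0.005 0.016 1.981]
brass z: top 0.0966 hist (array([  0,   0, 148, 415,  56,  59,  64,  67, 240, 647]), array([0.05 , 0.055, 0.06 , 0.065, 0.07 , 0.075, 0.08 , 0.085, 0.09 ,
       0.095, 0.1  ]))
```

View pics/final.png

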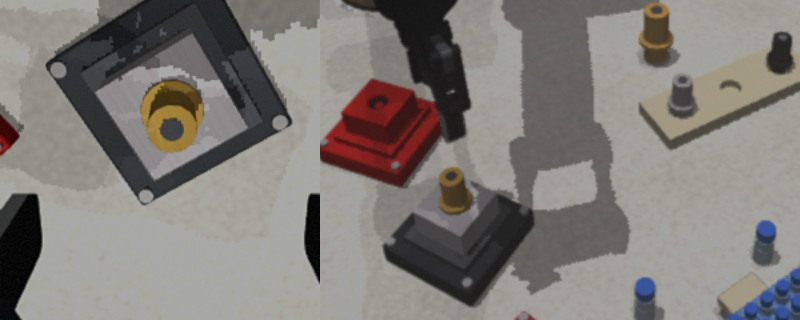

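The brass bushing sits flush and upright in the cartridge at (172,115) left and (455,190) right. Its hub top reads about 0.096 m against an expected 0.095 m. The fingers are clear, and the spares and vials are untouched.

```bash
python3 -c "
from station import ctrl
print(ctrl.job_done())"
```

```text
the job is handed in; nothing more can be done
None
```

The bronze bushing is fully home in the aluminium cartridge and released, with the highest wrist-force reading while pressing about 28 N; the spares and vials were left where they were, and the job was handed in at about 13 s.

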